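Crank out the coin tray of a laundry coin box

TASK

Empty-out time in the laundry room: fit the loose crank on the square spindle on top of the coin box, and wind it counter-clockwise (seen from above) until the coin tray is fully out. Move the tray only with the crank, do not pull at it. Then lift the crank off and stand it back upright on the black rubber mat, hub on the mat; do not drop the crank, and leave the bottle, the carton and the cup where they are.

Things in the scene. Friction and masses are not known exactly. Their poses are not given: they have to be found in the camera images.
- coin_box: Grey sheet-steel coin box fixed to the counter, 200 (its x) x 150 (its y) x 130 mm tall. Origin at the centre of its underside, straight below the spindle; z up. The coin tray leaves through its +x face (the face with the coin slots).
- spindle_seat (a point): Point on the spindle's vertical axis, in the centre of the top of its round flange (50 mm across, 6 mm thick, top 136 mm above the counter): where the centre of the crank hub's underside comes to rest. Here stands the square stub, 16 x 16 mm, 26 mm tall, its top 7 mm tapering to 10 x 10 mm. The frame turns with the spindle, x and y are square to the stub's faces, z up.
- spindle (a joint): Turn of the spindle (rad), growing counter-clockwise seen from above, from 0 (tray shut) to a hard stop at 3.0 (tray fully out). It starts between 0 and 0.6, is geared to the tray (22 mm of tray per radian), needs about 0.2 to 0.3 N m and stays where it is left.
- tray (a joint): How far the steel coin tray stands out of the box (m), 0 shut to 0.066 fully out. Its flat front (126 x 62 mm, with a brass lock) has no handle.
- crank: Loose crank, about 0.45 kg, standing upright on the mat and balanced on its hub: square steel hub 36 x 36 mm, 44 mm tall (plus a 3 mm button on top), flat aluminium arm to its +x with an upright black knob at its end. Origin at the centre of the hub's underside, z up, x along the arm. The hub's two faces across y are free for the fingers (36 mm grasp).
- crank_socket (a point): Centre of the mouth of the square socket in the crank hub's underside (the same point as the crank's origin, same axes): 18.5 x 18.5 mm, 30 mm deep, sides parallel to the hub's. It goes on the stub in four ways, 90 degrees apart, with about 0.15 rad of play either way.
- crank_knob (a point): On the crank, middle of the height of the round black knob: 24 mm diameter, 45 mm tall (43 to 88 mm above the hub's underside), centre 90 mm from the hub's axis. It spins freely on its own upright axis. The arm is 20 mm wide, 32 to 42 mm above the underside, and ends 104 mm from the hub's axis.
- mat: Black rubber mat fixed to the counter, 180 x 180 x 4 mm. Origin at the centre of its underside, z up.
- detergent: Bystander: white detergent bottle, 84 mm diameter, 210 mm tall. Origin at the centre of its underside.
- carton: Bystander: cardboard carton, 70 x 130 x 170 mm tall. Origin at the centre of its underside.
- cup: Bystander: clear plastic measuring cup, 72 mm wide, 65 mm tall. Origin at the centre of its underside.
Mind the look-alikes: they are no part of the job. Of the things that look like the crank, take the one that is farthest from the robot's base at the start.

How it is judged:
By the outcome, as a careful person would: the job done as asked, in the order asked, and still so for the second after the job is handed in, with the robot touching nothing.
It also fails if it takes over 72 s, if anything falls off the work surface, if the arm or the gripper's body presses on something with over 40 N, if the wrist force passes 120 N, or if a joint passes its speed limit or range.

ROBOT

A 6-joint arm with a two-finger parallel gripper is mounted at the origin on the work surface. World frame = base frame: x ahead of the robot, y to its left, z up, the work surface at z = 0. Lengths are in m, angles in rad, forces in N, time in s.
With the tool pointing down it reaches from about 0.25 to 0.725 m from the base axis. Payload 4 kg.
Tool frame: the origin (TCP) lies midway between the tips of the shut fingers; the grasp point (between the pads) lies 19 mm behind it; z points along the fingers, y is the line along which they close (so a half turn about z gives the same grasp; the last joint's range is limited). The gripper opens to 85 mm and grips with 20 to 120 N. Pads are 22 mm wide; open, the fingers measure 114 mm over their backs; the gripper's body (76 mm by 85 mm) begins 54 mm behind the grasp point. The pads swing forward as they close: fully open they stand 13 mm farther back than shut.
Start: joints at [-1.252, 0.241, 0.005, 1.335, 0, 1.571], TCP at [0.157, -0.475, 0.205] pointing down, gripper open.
Joint ranges: [-2.72, 2.72], [-1.05, 1.87], [-1.09, 1.28], [-1.99, 2.15], [-1.42, 1.44], [-3.14, 3.14]. Speed limits (rad/s): [2.79, 2.79, 3.14, 3.14, 3.14, 3.14].

INTERFACE

Orientations are given as a unit quaternion [x, y, z, w].
In Python, from workcell import get_obs, camera, job_done, silhouettes gives the robot as it stands. The module is installed in compiled form; this text tells all that it offers.
- The arm moves only by the tool drive_tool, never from a script. Its argument "increments" is a list of rows, each a list of 3 entries, a list of its own where there are three numbers: the shift along the world's x, y, z in mm, then the turn, a rotation vector about the world's x, y, z in degrees, then the opening, from 0 (shut) to 1 (fully open). A call has 1 to 8 rows; each row shifts and turns the commanded pose from where the row before left it; what a row does not reach is not made up. A row lasts 1/12 s, in which the tool goes at most 41.7 mm and 7.16 degrees, less where a joint would pass 70% of its speed; a pose out of reach is approached as far as the arm can. A call is refused whole if a number of a shift passes 41.7 or a number of a turn 7.16, either way. A call with a gripper value outside its range is refused whole. The fingers move at their own pace and stop on an object; the grip force is fixed at half the most. Time passes only in rows, so rows that do not move let the fingers close. It gives the time, the measured TCP pose, the force, the opening and the grip force at its end, in the units of the state.
- get_obs(): the state, without advancing time (a new reading comes with each control period).
- camera(name): name is "scene" or "top" or "wrist"; returns a dict with "image" (480x640x3 uint8, red, green, blue), "K" (3x3 intrinsics, pixels), "view" (4x4, takes a point from world to camera coordinates). Camera axes: x right, y down, z forward; pixel columns grow to the right and rows downward; lengths in m; the calibration is good to about 2 mm. A picture is of the moment at which its call begins. There is no depth.
- job_done(): hands the job in; it is judged then, once.
Trained networks look in a picture, given as the dict that the camera call returned (one of the last four; its "shot" number tells which), for a name from the list of things; names that differ only in an ending like _2 or _b are one class to them, and where a whole thing is asked for, a point or a joint stands for the part that bears it (a point fixed in the world has none). Each returns a list of dicts, best first, with "conf" (0 to 1); they miss things now and then, are a little off and sometimes report something else, mostly with a low value. They report only what shows in the picture. A call takes as long as a camera call. They do not tell look-alikes from the thing itself.
- silhouettes(query, picture): "region" (480x640 bool, what is visible of it) and "bbox" ([left, top, right, bottom] in pixels, round what is visible of it).
The state is a dict: "clock": time; "joint_pos": joint angles; "joint_vel": joint speeds; "tau": joint torques, N m; "eef_pos": TCP position; "tool_rot": TCP orientation; "ft_force": force on the tool from outside, world axes, zero at the start; "ft_torque": the same for the moment, N m; "grip_width": finger opening in m; "grasp_force": force on a finger pad.
Only numpy, scipy, OpenCV 4.12 (cv2) and the standard library are available. Lean on these libraries where they do the work, as an engineer would, in place of code of your own. Each camera call takes 0.05 s, during which the arm holds its last target. There are 200 camera calls.

## Working session

There is one attempt and no reset: what is moved stays moved. The work goes in short steps, Python scripts to look and compute and a tool call to move; the robot and the scene stay as the last step left them, time stands still between calls to the robot, and variables do not carry over. Pictures are saved under pics/ and viewed, at most 13 in all, crops included, and the job is handed in when it is done.

Besides the shell and the picture viewer there is one more tool, called after "Request:" by a JSON object that holds its "method" and its "body", one argument or row to a line. drive_tool: Moves the arm, as the interface text tells. Its arguments: {"type":"object","properties":{"increments":{"type":"array"}},"required":["increments"]}

```bash
mkdir -p pics
cat > h.py <<'E'
import numpy as np, cv2
from workcell import *
def proj(p,c):
    q=c["view"]@np.r_[p,1]; u=c["K"]@q[:3]; return u[:2]/u[2]
def ray(uv,c):
    R=c["view"][:3,:3];t=c["view"][:3,3]
    return -R.T@t, R.T@np.linalg.solve(c["K"],np.r_[uv,1.])
def atz(uv,z,c):
    o,d=ray(uv,c); return o+d*(z-o[2])/d[2]
def save(c,n): cv2.imwrite("pics/"+n,c["image"][:,:,::-1])
E
python3 - <<'E'
from h import *
s=camera("scene");t=camera("top");save(s,"s0.png");save(t,"t0.png")
cv2.imwrite("pics/both.png",cv2.resize(np.vstack([s["image"],t["image"]])[:,:,::-1],(400,600)))
for n,c in(("scene",s),("top",t)):
    print(n,-c["view"][:3,:3].T@c["view"][:3,3])
    for q in["coin_box","crank","mat","detergent","carton","cup","tray","spindle","crank_knob"]:
        for r in silhouettes(q,c): 
            ys,xs=np.nonzero(r["region"])
            if len(xs): print(n,q,round(r["conf"],2),np.round(r["bbox"]),xs.mean().round(),ys.mean().round(),len(xs))
print(get_obs())
E
```

```text
scene [ 1.49501001 -0.75266214  1.01148609]
scene coin_box 0.8 [230. 233. 304. 333.] 268.0 282.0 5789
scene crank 0.76 [332. 177. 349. 222.] 339.0 203.0 385
scene crank 0.62 [367. 229. 411. 253.] 387.0 242.0 533
scene crank 0.59 [186. 232. 205. 260.] 194.0 245.0 483
scene mat 0.88 [327. 227. 418. 280.] 374.0 256.0 1992
scene detergent 0.62 [470. 187. 511. 261.] 490.0 228.0 1868
scene carton 0.55 [150. 302. 225. 390.] 185.0 346.0 5218
scene cup 0.79 [418. 188. 442. 219.] 429.0 201.0 531
scene tray 0.98 [250. 307. 302. 329.] 274.0 317.0 1040
scene spindle 0.69 [257. 247. 276. 264.] 267.0 257.0 258
scene crank_knob 0.95 [183. 230. 210. 258.] 194.0 244.0 462
scene crank_knob 0.88 [366. 226. 413. 254.] 386.0 241.0 525
scene crank_knob 0.56 [334. 179. 350. 221.] 339.0 203.0 417
top [0.35619282 0.0148186  1.68765705]
top coin_box 0.81 [340. 187. 417. 270.] 378.0 229.0 3810
top crank 0.95 [230. 286. 256. 327.] 242.0 304.0 366
top crank 0.77 [384. 302. 416. 339.] 397.0 321.0 388
top crank 0.59 [233. 204. 267. 241.] 251.0 223.0 367
top crank 0.43 [344. 187. 417. 270.] 379.0 229.0 3708
top mat 
[... 513 characters left out ...]
': array([-1.25204201e+00,  2.40566275e-01,  5.02654975e-03,  1.33522799e+00,
       -9.59960817e-06,  1.57079521e+00]), 'joint_vel': array([ 7.50441988e-04,  1.57509292e-04,  5.21283294e-04, -2.89360612e-05,
       -1.19615676e-03, -1.35123364e-03]), 'tau': array([ 3.10181822e-04, -3.72218299e+01,  2.52695346e+01,  1.17871627e-03,
        4.81546681e-05, -3.95369966e-06]), 'eef_pos': array([ 0.15668961, -0.47481632,  0.20513348]), 'tool_rot': array([ 9.87326233e-01,  1.58703841e-01, -2.46849098e-06,  1.48869379e-05]), 'ft_force': array([-0.14793343, -0.16950254, -0.46882002]), 'ft_torque': array([-0.08422017,  0.05337038,  0.03043435]), 'grasp_force': 0.0, 'grip_width': 0.08550813958261858}
```

View pics/s0.png

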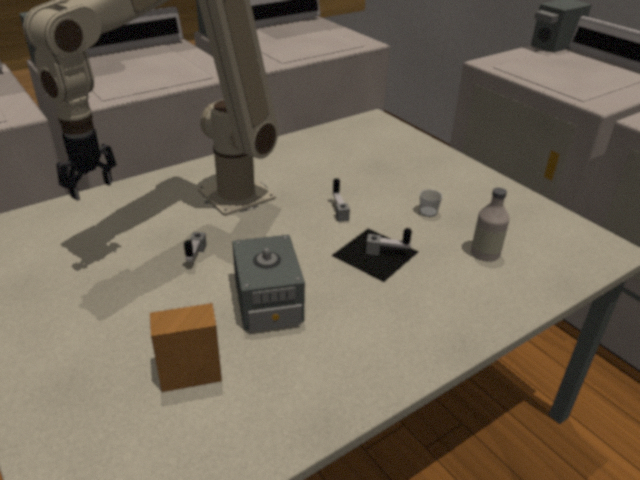

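View pics/t0.png

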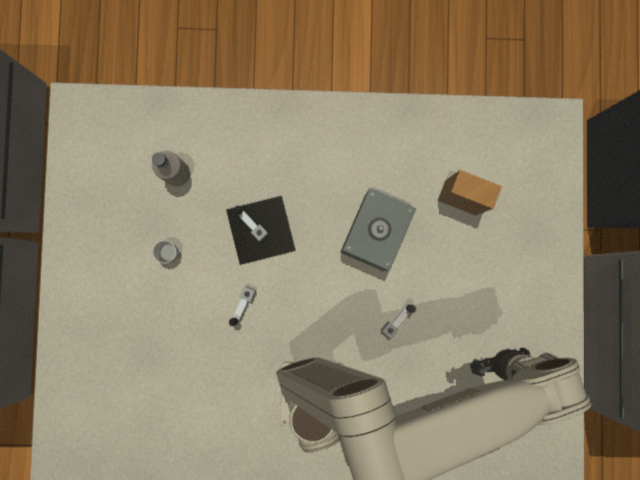

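The scene view shows three crank-like things. They are the one on the mat (scene 387,242 / top 252,224), one at (340,203) / top (242,304), and one at (194,245) / top (397,321). The base is near top (310,425), so the mat crank is the farthest, and it also matches the description.

Run:
```python
from h import *
t=camera("top")
im=t["image"][:,:,::-1]
a=cv2.resize(im[195:270,220:300],None,fx=7,fy=7,interpolation=cv2.INTER_CUBIC)[:525]
b=cv2.resize(im[180:275,335:420],None,fx=5.5,fy=5.5,interpolation=cv2.INTER_CUBIC)
a=cv2.resize(a,(400,375));b=cv2.resize(b,(400,447))
o=np.zeros((447,800,3),np.uint8);o[:375,:400]=a;o[:,400:]=b
cv2.imwrite("pics/crop.png",o)
for n,uv,z in[("crankhub",(260,232.5),.05),("crank2",(249,293),.045),("crank3",(389,331),.045),("spindle",(379.5,228.5),.16),("mat",(261,230),.004),("cup",(166,252),.05),("bottle",(172,170),.1),("carton",(472,190),.17)]:
    p=atz(uv,z,t);print(n,p.round(3),np.hypot(*p[:2]).round(3))
print("1px mm",(atz((261,230),0,t)-atz((260,230),0,t))*1e3)
# box top quad, mat quad
for q,z in(("coin_box",.13),("mat",.004)):
    r=silhouettes(q,t)[0]["region"].astype(np.uint8)
    cs=max(cv2.findContours(r,0,2)[0],key=cv2.contourArea)
    R=cv2.minAreaRect(cs);print(q,R); P=[atz(x,z,t)[:2].round(3) for x in cv2.boxPoints(R)];print(P)
w=camera("wrist");o,d=ray((320,240),w);print("wrist",o,d)
```

```text
crankhub [0.489 0.169 0.05 ] 0.518
crank2 [0.305 0.198 0.045] 0.363
crank3 [ 0.2   -0.229  0.045] 0.304
spindle [ 0.5  -0.18  0.16] 0.532
mat [0.501 0.171 0.004] 0.529
cup [0.423 0.451 0.05 ] 0.618
bottle [0.663 0.429 0.1  ] 0.79
carton [ 0.616 -0.441  0.17 ] 0.758
1px mm [ 0.07896065 -3.1215919   0.        ]
coin_box ((378.7819519042969, 228.49838256835938), (53.25164031982422, 74.26599884033203), 23.629377365112305)
[array([ 0.432, -0.069]), array([ 0.633, -0.152]), array([ 0.574, -0.296]), array([ 0.374, -0.212])]
mat ((260.5588684082031, 229.23529052734375), (58.45108413696289, 58.69362258911133), 75.96376037597656)
[array([0.567, 0.285]), array([0.616, 0.109]), array([0.439, 0.06 ]), array([0.391, 0.235])]
wrist [ 0.22101151 -0.45321602  0.37288849] [-0.25483931 -0.08428096 -0.96330355]
```

View pics/crop.png

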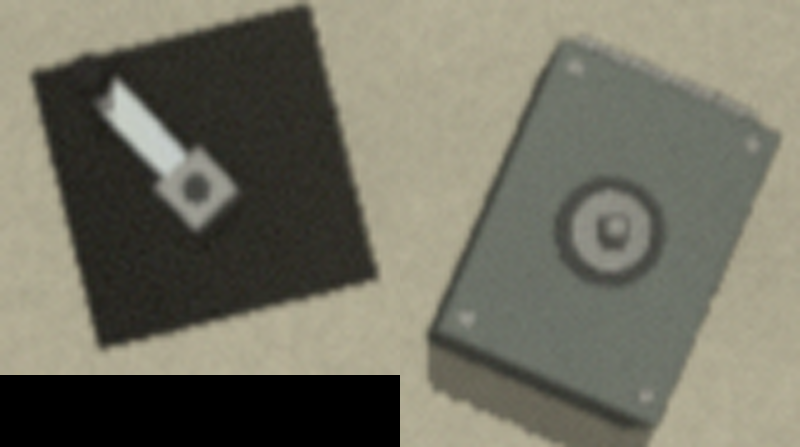

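The crop shows the mat crank: hub button at crop (197,188), arm running up-left to the dark knob near (90,70), crank yaw about 42°. The box has its spindle at crop (612,230). I'll move the wrist camera over the spindle first.

Request:
{"method": "drive_tool", "body": {
  "increments": [
    [[28, 24, 10], [0, 0, 0], 1],
    [[28, 24, 10], [0, 0, 0], 1],
    [[28, 24, 10], [0, 0, 0], 1],
    [[28, 24, 10], [0, 0, 0], 1],
    [[28, 24, 10], [0, 0, 0], 1],
    [[28, 24, 10], [0, 0, 0], 1]
  ]
}}

```text
clock: 1.7
eef_pos: [0.3257, -0.3295, 0.2658]
tool_rot: [0.987, 0.159, 0.0, 0.0]
ft_force: [0.4, -0.6, -0.0]
grip_width: 0.0856
grasp_force: 0.0
```

Request:
{"method": "drive_tool", "body": {
  "increments": [
    [[28, 24, 10], [0, 0, 0], 1],
    [[28, 24, 10], [0, 0, 0], 1],
    [[28, 24, 8], [0, 0, 0], 1],
    [[28, 24, 8], [0, 0, 0], 1],
    [[28, 24, 0], [0, 0, 0], 1],
    [[28, 24, 0], [0, 0, 0], 1],
    [[8, 8, 0], [0, 0, 0], 1],
    [[0, 0, 0], [0, 0, 0], 1]
  ]
}}

```text
clock: 2.37
eef_pos: [0.5025, -0.1766, 0.3003]
tool_rot: [0.987, 0.161, -0.0, -0.0]
ft_force: [0.2, 0.3, 0.4]
grip_width: 0.0853
grasp_force: 0.0
```

Run:
```python
from h import *
w=camera("wrist");o=get_obs();print(o["clock"],o["eef_pos"],o["joint_pos"].round(3),o["tool_rot"].round(4))
np.savez("w1.npz",image=w["image"],K=w["K"],view=w["view"])
save(w,"w1.png")
for q in("spindle","tray"):
  for r in silhouettes(q,w): print(q,r["conf"],r["bbox"])
```

```text
2.4167 [ 0.50114331 -0.17788751  0.30051409] [-3.410e-01  2.900e-01  3.170e-01  1.598e+00 -1.000e-03  2.479e+00] [ 9.871e-01  1.601e-01 -7.000e-04 -1.000e-04]
spindle 0.88 [298.7, 181.4, 358.1, 238.9]
spindle 0.72 [0.0, 71.4, 38.4, 119.9]
spindle 0.43 [355.8, 60.4, 454.9, 155.1]
tray 0.84 [355.4, 62.9, 453.9, 153.3]
tray 0.3 [0.0, 71.6, 33.2, 118.6]
```

View pics/w1.png

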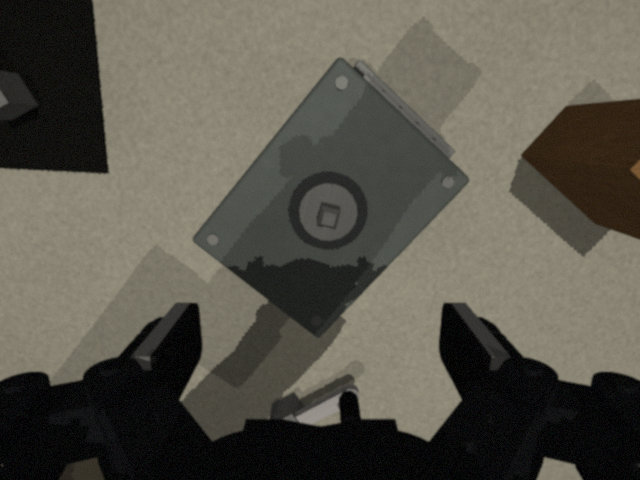

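The wrist view shows the box top, with the flange at (328,210), the stub at (328,215) and the tray edge along (405,105). I'll zoom in on the stub to get its angle.

Run:
```python
from h import *
w=np.load("w1.npz");im=w["image"][:,:,::-1]
c=cv2.resize(im[180:240,298:358],None,fx=10,fy=10,interpolation=cv2.INTER_CUBIC)
cv2.imwrite("pics/stub.png",cv2.convertScaleAbs(c,alpha=2,beta=-90))
print("flange bbox ctr",atz((328.4,210.1),.136,w).round(4))
B=[(335,58),(470,180),(318,336),(193,239)]
P=np.array([atz(x,.13,w)[:2] for x in B]);print(P.round(4),P.mean(0).round(4))
for i in range(4):
    d=P[(i+1)%4]-P[i];print(np.hypot(*d).round(3),np.degrees(np.arctan2(d[1],d[0])).round(1))
g=cv2.cvtColor(w["image"],cv2.COLOR_RGB2GRAY)
print("stubtop",atz((329,215),.162,w).round(4), w["K"][0,0])
```

```text
flange bbox ctr [ 0.5059 -0.1824  0.136 ]
[[ 0.6203 -0.1487]
 [ 0.5672 -0.2874]
 [ 0.3879 -0.2127]
 [ 0.4426 -0.0788]] [ 0.5045 -0.1819]
0.148 -110.9
0.194 157.4
0.145 67.8
0.191 -21.5
stubtop [ 0.5072 -0.1819  0.162 ] 400.4209873292638
```

View pics/stub.png

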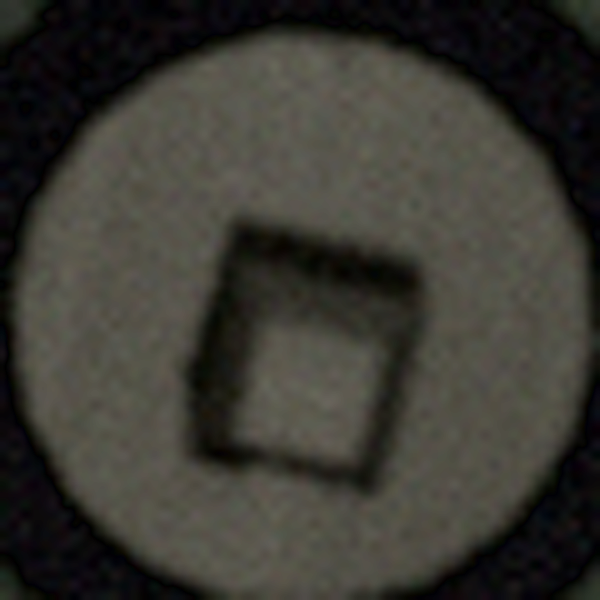

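The crop shows the stub as a square, with its top face corners near crop (255,325), (385,345), (365,485) and (240,450). Its sides are tilted about 12° in the image.

Run:
```python
from h import *
w=np.load("w1.npz")
f=lambda x,y:(298+(x+.5)/10-.5,180+(y+.5)/10-.5)
print("flange",atz(f(303.5,316),.136,w).round(4))
print("stubtop",atz(f(313,393),.162,w).round(4))
for n,z,L in[("top edge base",.155,[(245,225),(420,270)]),("bot",.162,[(195,460),(370,490)]),("right",.155,[(420,270),(370,490)]),("topR",.162,[(388,340),(368,480)]),("topB",.162,[(240,460),(368,482)])]:
    a,b=[atz(f(*p),z,w)[:2] for p in L];d=b-a;print(n,(np.degrees(np.arctan2(d[1],d[0]))%90).round(1),np.hypot(*d).round(4))
# model overlay fit: search centre/yaw giving stub silhouette, and report projections
best=[]
g=cv2.GaussianBlur(cv2.cvtColor(w["image"],cv2.COLOR_RGB2GRAY),(0,0),.7).astype(float)
def sq(c,y,h,z): 
    return [proj([c[0]+h*1.414*np.cos(y+np.pi/4+k*np.pi/2),c[1]+h*1.414*np.sin(y+np.pi/4+k*np.pi/2),z],w) for k in range(4)]
import itertools
for dx,dy,y in itertools.product(np.arange(-4,4.1,.5)/1e3,np.arange(-4,4.1,.5)/1e3,np.radians(np.arange(0,90,2))):
    c=(.506+dx,-.1825+dy)
    pts=np.array(sq(c,y,.008,.136)+sq(c,y,.008,.155)+sq(c,y,.005,.162))
    hull=cv2.convexHull(pts.astype(np.float32))
    sh=8
    m=np.zeros((480,640),np.uint8);cv2.fillConvexPoly(m,np.round(hull[:,0]*16).astype(np.int32),1,shift=4)
    t=np.zeros_like(m);cv2.fillConvexPoly(t,np.round(np.array(sq(c,y,.005,.162))*16).astype(np.int32),1,shift=4)
    ctx=np.zeros_like(m);cv2.circle(ctx,(328,211),25,1,-1)
    A=g[(m==1)&(t==0)];T=g[t==1];O=g[(ctx==1)&(m==0)]
    best.append((A.var()*len(A)+T.var()*len(T)+O.var()*len(O),*c,np.degrees(y)))
best.sort();print(np.round(best[:6],4))
```

```text
flange [ 0.5049 -0.1823  0.136 ]
stubtop [ 0.5042 -0.1828  0.162 ]
top edge base 4.1 0.0143
bot 8.6 0.014
right 6.7 0.0184
topR 11.3 0.0113
topB 8.6 0.0102
[[ 3.58327540e+04  5.04000000e-01 -1.82500000e-01  6.00000000e+00]
 [ 3.70765990e+04  5.04000000e-01 -1.82500000e-01  4.00000000e+00]
 [ 3.79279081e+04  5.04000000e-01 -1.82500000e-01  8.00000000e+00]
 [ 3.97349913e+04  5.04000000e-01 -1.82500000e-01  2.00000000e+00]
 [ 4.02682917e+04  5.04000000e-01 -1.82000000e-01  4.00000000e+00]
 [ 4.03467662e+04  5.03500000e-01 -1.82500000e-01  6.00000000e+00]]
```

Spindle: (0.504, -0.1825), stub yaw ≈ 6.5° mod 90. Next I'll look at the crank.

Request:
{"method": "drive_tool", "body": {
  "increments": [
    [[-1, 38, 0], [0, 0, 6], 1],
    [[-1, 38, 0], [0, 0, 6], 1],
    [[-1, 38, -10], [0, 0, 6], 1],
    [[-1, 38, -14], [0, 0, 6], 1],
    [[-2, 38, -14], [0, 0, 0], 1],
    [[-2, 38, -14], [0, 0, 0], 1],
    [[-2, 38, -14], [0, 0, 0], 1],
    [[-2, 38, -14], [0, 0, 0], 1]
  ]
}}

```text
clock: 3.18
eef_pos: [0.4881, 0.1249, 0.2211]
tool_rot: [0.933, 0.359, 0.0, 0.0]
ft_force: [1.1, -1.2, 0.8]
grip_width: 0.0852
grasp_force: 0.0
```

Request:
{"method": "drive_tool", "body": {
  "increments": [
    [[-1, 38, -14], [0, 0, 0], 1],
    [[0, 5, -6], [0, 0, 0], 1],
    [[0, 0, 0], [0, 0, 0], 1]
  ]
}}

```text
clock: 3.43
eef_pos: [0.4862, 0.1683, 0.1995]
tool_rot: [0.932, 0.361, -0.002, 0.0]
ft_force: [0.1, 0.2, 0.0]
grip_width: 0.0856
grasp_force: 0.0
```

Run:
```python
from h import *
w=camera("wrist");o=get_obs();print(o["clock"],o["eef_pos"],o["joint_pos"].round(3),o["tool_rot"].round(4))
np.savez("w2.npz",image=w["image"],K=w["K"],view=w["view"])
save(w,"w2.png")
for q in("crank",):
  for r in silhouettes(q,w): print(q,r["conf"],r["bbox"])
```

```text
3.4833 [0.48697536 0.16713051 0.20066486] [ 3.310e-01  2.740e-01  3.700e-02  1.336e+00 -1.000e-03  2.735e+00] [ 9.327e-01  3.605e-01 -1.000e-03  4.000e-04]
crank 0.9 [296.7, 60.4, 342.7, 226.8]
crank 0.72 [49.1, 290.7, 185.6, 381.3]
```

View pics/w2.png

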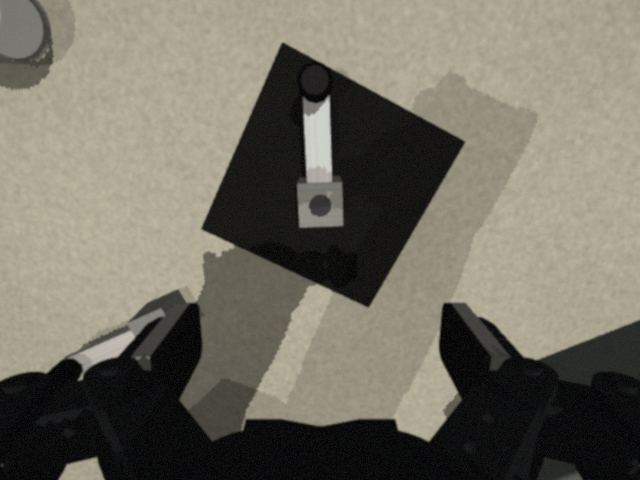

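The close view confirms the choice: a square hub with its button at (320,205), knob at (315,80), standing on the mat. A look-alike sits well clear at (130,335).

Run:
```python
from h import *
w=np.load("w2.npz")
r=w["image"][228-60:232,290:350]
b=atz((320,205),.051,w);k=atz((315,80),.092,w);print(b.round(4),k.round(4),np.hypot(*(k-b)[:2]).round(4),np.degrees(np.arctan2(*(k-b)[1::-1])).round(2))
P=[atz(x,.048,w)[:2] for x in[(298,182.5),(342.5,180.5),(343.5,226),(299,227.5)]]
P=np.array(P);print(P.mean(0).round(4))
for i in range(4):
    d=P[(i+1)%4]-P[i];print(np.hypot(*d).round(4),(np.degrees(np.arctan2(d[1],d[0]))%90).round(2))
g=w["image"].astype(int).sum(2);
print(g[205,290:352:1].tolist()); print(g[170:236,310].tolist())
print("psi",2*np.degrees(np.arctan2(.3605,.9327)))
M=np.array([atz(x,.004,w)[:2] for x in[(283,43),(464,142),(368,306),(203,229)]]);print(M.round(3),M.mean(0).round(4))
```

```text
[0.4922 0.1744 0.051 ] [0.5558 0.2368 0.092 ] 0.0892 44.48
[0.4924 0.1738]
0.0354 45.04
0.0372 44.59
0.0365 44.47
0.0369 42.88
[77, 70, 65, 76, 58, 35, 75, 176, 294, 378, 396, 401, 419, 424, 419, 426, 419, 398, 346, 250, 179, 164, 162, 153, 159, 152, 154, 156, 145, 173, 157, 167, 163, 159, 155, 151, 143, 165, 160, 151, 199, 306, 369, 367, 350, 350, 348, 351, 348, 354, 336, 331, 265, 148, 59, 55, 79, 55, 73, 79, 61, 62]
[504, 499, 499, 498, 492, 492, 503, 493, 495, 498, 496, 470, 435, 375, 352, 346, 349, 359, 354, 348, 352, 338, 342, 352, 349, 349, 356, 339, 339, 318, 273, 246, 219, 185, 168, 179, 172, 166, 225, 286, 335, 353, 356, 396, 409, 422, 411, 419, 420, 421, 424, 419, 412, 407, 412, 409, 355, 256, 128, 78, 85, 76, 84, 79, 75, 74]
psi 42.264258061480135
[[0.565 0.283]
 [0.613 0.113]
 [0.443 0.065]
 [0.395 0.234]] [0.5039 0.1736]
```

Request:
{"method": "drive_tool", "body": {
  "increments": [
    [[3, 4, -36], [0, 0, 2.2], 1],
    [[2, 3, -36], [0, 0, 0], 1],
    [[0, 0, -36], [0, 0, 0], 1],
    [[0, 0, -30], [0, 0, 0], 1],
    [[0, 0, -15], [0, 0, 0], 1],
    [[0, 0, 0], [0, 0, 0], 1]
  ]
}}

```text
clock: 4.03
eef_pos: [0.4905, 0.1717, 0.0453]
tool_rot: [0.926, 0.377, -0.003, 0.0]
ft_force: [-0.2, -0.8, 0.4]
grip_width: 0.0855
grasp_force: 0.0
```

Run:
```python
from h import *
w=camera("wrist");o=get_obs();print(o["eef_pos"],2*np.degrees(np.arctan2(o["tool_rot"][1],o["tool_rot"][0])),o["ft_force"])
b=atz((320,205),.051,w);
save(w,"w3.png")
```

```text
[0.49214542 0.17254627 0.04748429] 44.255589820527724 [-0.02578463 -0.22358227  0.40988295]
```

View pics/w3.png

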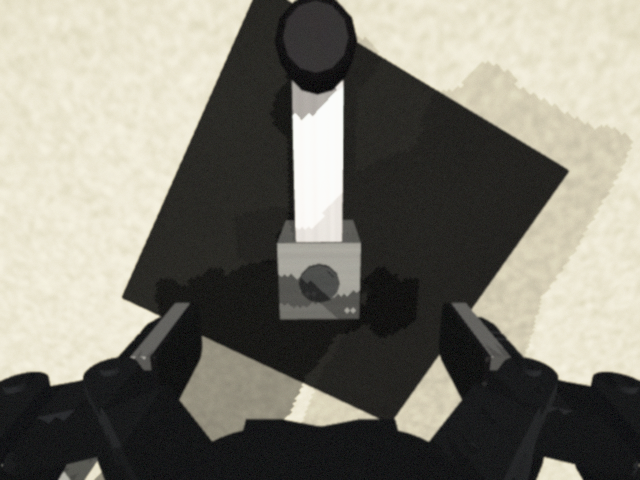

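The hub sits centred between the fingers, with its button at (319,283) and no tilt. I'll refine the position from this view.

Run:
```python
from h import *
w=camera("wrist");o=get_obs();print(o["eef_pos"])
print(atz((319,283),.051,w).round(4),atz((319,281),.048,w).round(4),atz((316,37),.092,w).round(4))
```

```text
[0.49367623 0.17343757 0.04910637]
[0.4935 0.1749 0.051 ] [0.4933 0.1747 0.048 ] [0.5575 0.2383 0.092 ]
```

Request:
{"method": "drive_tool", "body": {
  "increments": [
    [[-1, 0.5, -20], [0, 0, 0], 1],
    [[0, 0, -15], [0, 0, 0], 1],
    [[0, 0, -5], [0, 0, 0], 1],
    [[0, 0, 0], [0, 0, 0], 1],
    [[0, 0, 0], [0, 0, 0], 1]
  ]
}}

```text
clock: 4.55
eef_pos: [0.4931, 0.1757, 0.0098]
tool_rot: [0.926, 0.378, 0.001, 0.0]
ft_force: [0.2, 0.2, 0.1]
grip_width: 0.0852
grasp_force: 0.0
```

Request:
{"method": "drive_tool", "body": {
  "increments": [
    [[0, 0, 0], [0, 0, 0], 0.4],
    [[0, 0, 0], [0, 0, 0], 0.3],
    [[0, 0, 0], [0, 0, 0], 0.2],
    [[0, 0, 0], [0, 0, 0], 0.1],
    [[0, 0, 0], [0, 0, 0], 0],
    [[0, 0, 0], [0, 0, 0], 0],
    [[0, 0, 0], [0, 0, 0], 0],
    [[0, 0, 0], [0, 0, 0], 0]
  ]
}}

```text
clock: 5.22
eef_pos: [0.4925, 0.1757, 0.0091]
tool_rot: [0.926, 0.378, 0.001, 0.0]
ft_force: [1.0, -1.4, 5.6]
grip_width: 0.0343
grasp_force: 60.4
```

Request:
{"method": "drive_tool", "body": {
  "increments": [
    [[0, 0, 5], [0, 0, 0], 0],
    [[0, 0, 15], [0, 0, 0], 0],
    [[0, 0, 30], [0, 0, 0], 0],
    [[0, 0, 36], [0, 0, 0], 0],
    [[0, 0, 36], [0, 0, 0], 0],
    [[0, 0, 36], [0, 0, 0], 0],
    [[0, -15, 30], [0, 0, 0], 0],
    [[0, -25, 18], [0, 0, 0], 0]
  ]
}}

```text
clock: 5.88
eef_pos: [0.4925, 0.1375, 0.2173]
tool_rot: [0.925, 0.38, 0.002, -0.0]
ft_force: [1.2, 0.1, -4.5]
grip_width: 0.0345
grasp_force: 60.9
```

Request:
{"method": "drive_tool", "body": {
  "increments": [
    [[1, -35, 0], [0, 0, 0], 0],
    [[1, -35, 0], [0, 0, -4], 0],
    [[2, -35, 0], [0, 0, -5.5], 0],
    [[2, -35, 0], [0, 0, -5.5], 0],
    [[2, -35, 0], [0, 0, -5.5], 0],
    [[2, -35, 0], [0, 0, -5.5], 0],
    [[1, -35, 0], [0, 0, -5.5], 0],
    [[1, -35, 0], [0, 0, -4], 0]
  ]
}}

```text
clock: 6.55
eef_pos: [0.5025, -0.1456, 0.2131]
tool_rot: [0.997, 0.076, -0.001, -0.001]
ft_force: [1.0, 2.0, -3.9]
grip_width: 0.0345
grasp_force: 60.8
```

Request:
{"method": "drive_tool", "body": {
  "increments": [
    [[0, -25, 0], [0, 0, -2.2], 0],
    [[0, -13, 0], [0, 0, 0], 0],
    [[0, 0, 0], [0, 0, 0], 0],
    [[0, 0, 0], [0, 0, 0], 0],
    [[0, 0, 0], [0, 0, 0], 0]
  ]
}}

```text
clock: 6.97
eef_pos: [0.5032, -0.1811, 0.2135]
tool_rot: [0.998, 0.06, -0.001, -0.001]
ft_force: [0.5, 0.0, -3.9]
grip_width: 0.0342
grasp_force: 60.9
```

Run:
```python
from h import *
w=camera("wrist");o=get_obs();print(o["clock"],o["eef_pos"],2*np.degrees(np.arctan2(o["tool_rot"][1],o["tool_rot"][0])),o["ft_force"],o["grip_width"],o["grasp_force"])
save(w,"w4.png");s=camera("scene")
np.savez("w4.npz",image=w["image"],K=w["K"],view=w["view"])
c=cv2.resize(s["image"][140:340,180:360,::-1],(540,600));v=cv2.resize(w["image"][:,:,::-1],(256,192))
n=np.zeros((600,796,3),np.uint8);n[:,:540]=c;n[:192,540:]=v;cv2.imwrite("pics/c4.png",n)
```

```text
7.0167 [ 0.50344581 -0.18086653  0.21372578] 6.876737653721782 [-0.31511022 -0.2398687  -4.80530367] 0.034443644136974164 60.87486505508423
```

View pics/w4.png

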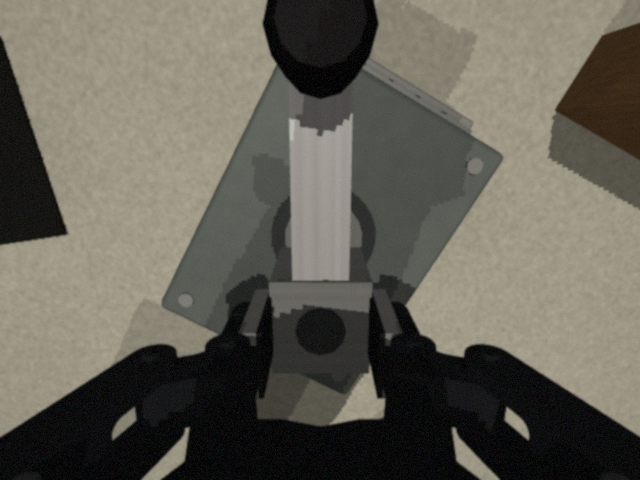

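The picture shows the crank held straight, hub button at (320,331). The flange ring shows behind the arm, spanning columns 272–376 at about row 235.

Run:
```python
from h import *
w=np.load("w4.npz")
for z in(.2537,.2557,.258): print(atz((320,331),z,w).round(4))
print("knob",atz((320,30),.2087+.088,w).round(4))
print("ring proj",proj([.5043,-.1825,.13],w))
B=[(280,58),(503,157),None,(162,303)]
P=[atz(b,.13,w)[:2] if b else None for b in B]
print(np.round([P[0],P[1],P[3]],4),"centre",((P[1]+P[3])/2).round(4))
g=w["image"].astype(int).sum(2);print(g[232,255:295].tolist(),g[232,350:395].tolist())
```

```text
[ 0.5021 -0.181   0.2537]
[ 0.5032 -0.1809  0.2557]
[ 0.5044 -0.1808  0.258 ]
knob [ 0.5886 -0.1706  0.2967]
ring proj [322.97715121 235.18740996]
[[ 0.6065 -0.1449]
 [ 0.5671 -0.2864]
 [ 0.4435 -0.0794]] centre [ 0.5053 -0.1829]
[255, 231, 228, 229, 237, 228, 238, 222, 234, 229, 231, 220, 229, 228, 223, 211, 180, 153, 150, 144, 152, 142, 141, 136, 145, 155, 141, 137, 141, 170, 233, 284, 298, 292, 299, 326, 388, 429, 449, 443] [344, 309, 284, 282, 287, 290, 289, 291, 292, 289, 280, 252, 177, 145, 127, 141, 140, 143, 139, 136, 144, 146, 138, 151, 150, 167, 212, 218, 226, 236, 230, 222, 227, 231, 236, 235, 243, 234, 236, 240, 232, 235, 236, 234, 227]
```

Request:
{"method": "drive_tool", "body": {
  "increments": [
    [[1, -1.5, -15], [0, 0, 0], 0],
    [[0, 0, -15], [0, 0, 0], 0],
    [[0, 0, -10], [0, 0, 0], 0],
    [[0, 0, -6], [0, 0, 0], 0],
    [[0, 0, -4], [0, 0, 0], 0],
    [[0, 0, -4], [0, 0, 0], 0],
    [[0, 0, 0], [0, 0, 0], 0],
    [[0, 0, 0], [0, 0, 0], 0]
  ]
}}

```text
clock: 7.73
eef_pos: [0.505, -0.1838, 0.1605]
tool_rot: [0.998, 0.059, 0.0, 0.0]
ft_force: [-0.4, 0.0, -3.9]
grip_width: 0.0345
grasp_force: 60.9
```

Request:
{"method": "drive_tool", "body": {
  "increments": [
    [[0, 1, -3], [0, 0, 0], 0],
    [[0, 0, -3], [0, 0, 0], 0],
    [[0, 0, -3], [0, 0, 0], 0],
    [[0, 0, 0], [0, 0, 0], 0]
  ]
}}

```text
clock: 8.07
eef_pos: [0.5045, -0.1828, 0.1505]
tool_rot: [0.998, 0.059, -0.0, -0.0]
ft_force: [0.9, 1.6, -4.3]
grip_width: 0.0346
grasp_force: 60.8
```

Request:
{"method": "drive_tool", "body": {
  "increments": [
    [[0, 0, -3], [0, 0, 0], 0],
    [[0, 0, -3], [0, 0, 0], 0],
    [[0, 0, -2], [0, 0, 0], 0],
    [[0, 0, -1], [0, 0, 0], 0],
    [[0, 0, 0], [0, 0, 0], 0]
  ]
}}

```text
clock: 8.48
eef_pos: [0.5046, -0.1827, 0.1417]
tool_rot: [0.998, 0.059, -0.0, -0.0]
ft_force: [0.7, -0.1, -4.6]
grip_width: 0.0344
grasp_force: 60.9
```

Request:
{"method": "drive_tool", "body": {
  "increments": [
    [[0, 0, 0], [0, 0, 4], 0],
    [[0, 0, 0], [0, 0, 4], 0],
    [[0, 0, 0], [0, 0, 4], 0],
    [[0, 0, 0], [0, 0, 4], 0],
    [[0, 0, 0], [0, 0, 4], 0],
    [[0, 0, 0], [0, 0, 4], 0],
    [[0, 0, 0], [0, 0, 4], 0],
    [[0, 0, 0], [0, 0, 4], 0]
  ]
}}

```text
clock: 9.15
eef_pos: [0.5051, -0.1818, 0.1422]
tool_rot: [0.943, 0.333, 0.001, -0.001]
ft_force: [0.2, 2.3, -4.2]
grip_width: 0.0344
grasp_force: 60.9
```

```bash
cat > st.py <<'E'
from h import *
o=get_obs();q=o["tool_rot"];print(o["clock"],o["eef_pos"].round(4),"psi",2*np.degrees(np.arctan2(q[1],q[0])),o["ft_force"].round(1),o["ft_torque"].round(2),o["grip_width"].round(4),o["joint_pos"].round(2))
E
python3 st.py
```

```text
Traceback (most recent call last):
  File "st.py", line 2, in <module>
    o=get_obs();q=o["tool_rot"];print(o["clock"],o["eef_pos"].round(4),"psi",2*np.degrees(np.arctan2(q[1],q[0])),o["ft_force"].round(1),o["ft_torque"].round(2),o["grip_width"].round(4),o["joint_pos"].round(2))
                                                                                                                                                                ^^^^^^^^^^^^^^^^^^^^^
AttributeError: 'float' object has no attribute 'round'
```

Request:
{"method": "drive_tool", "body": {
  "increments": [
    [[0, 0, 0], [0, 0, 5], 0],
    [[0, 0, 0], [0, 0, 5], 0],
    [[0, 0, 0], [0, 0, 5], 0],
    [[0, 0, 0], [0, 0, 5], 0],
    [[0, 0, 0], [0, 0, 5], 0],
    [[0, 0, 0], [0, 0, 5], 0],
    [[0, 0, 0], [0, 0, 5], 0],
    [[0, 0, 0], [0, 0, 5], 0]
  ]
}}

```text
clock: 9.82
eef_pos: [0.5042, -0.1813, 0.1422]
tool_rot: [0.772, 0.636, 0.001, -0.001]
ft_force: [-1.8, 3.7, -1.7]
grip_width: 0.0345
grasp_force: 61.1
```

```bash
sed -i 's/o\["grip_width"\].round(4)/o["grip_width"]/' st.py; python3 st.py
```

```text
9.8167 [ 0.5042 -0.1813  0.1422] psi 79.014275377188 [-1.8  3.7 -1.7] [ 0.89  0.28 -0.3 ] 0.03453401896619614 [-0.35  0.35 -0.02  1.21  0.    1.42]
```

Request:
{"method": "drive_tool", "body": {
  "increments": [
    [[0, 0, 0], [0, 0, 5], 0],
    [[0, 0, 0], [0, 0, 5], 0],
    [[0, 0, 0], [0, 0, 5], 0],
    [[0, 0, 0], [0, 0, 5], 0],
    [[0, 0, 0], [0, 0, 5], 0],
    [[0, 0, 0], [0, 0, 5], 0],
    [[0, 0, 0], [0, 0, 5], 0],
    [[0, 0, 0], [0, 0, 5], 0]
  ]
}}

```text
clock: 10.48
eef_pos: [0.5032, -0.1815, 0.1421]
tool_rot: [0.508, 0.862, 0.0, -0.002]
ft_force: [-3.9, 2.6, -0.9]
grip_width: 0.0342
grasp_force: 61.3
```

Request:
{"method": "drive_tool", "body": {
  "increments": [
    [[0, 0, 0], [0, 0, 4], 0],
    [[0, 0, 0], [0, 0, 4], 0],
    [[0, 0, 0], [0, 0, 4], 0],
    [[0, 0, 0], [0, 0, 4], 0],
    [[0, 0, 0], [0, 0, 3], 0],
    [[0, 0, 0], [0, 0, 3], 0],
    [[0, 0, 0], [0, 0, 2], 0],
    [[0, 0, 0], [0, 0, 2], 0]
  ]
}}

```text
clock: 11.15
eef_pos: [0.5028, -0.182, 0.1421]
tool_rot: [0.302, 0.953, 0.0, -0.002]
ft_force: [-4.5, 2.6, -1.1]
grip_width: 0.0344
grasp_force: 61.3
```

```bash
python3 st.py
```

```text
11.15 [ 0.5028 -0.182   0.1421] psi 144.83238326838566 [-4.5  2.6 -1.1] [ 0.46  0.96 -0.23] 0.034411394718733904 [-0.35  0.35 -0.02  1.21  0.    0.27]
```

Request:
{"method": "drive_tool", "body": {
  "increments": [
    [[0, 0, 0], [0, 0, 2], 0],
    [[0, 0, 0], [0, 0, 2], 0],
    [[0, 0, 0], [0, 0, 2], 0],
    [[0, 0, 0], [0, 0, 1.5], 0],
    [[0, 0, 0], [0, 0, 0], 0]
  ]
}}

```text
clock: 11.57
eef_pos: [0.5027, -0.1821, 0.1421]
tool_rot: [0.24, 0.971, 0.0, -0.002]
ft_force: [-4.2, 1.8, 0.0]
grip_width: 0.0342
grasp_force: 61.4
```

```bash
python3 st.py
```

```text
11.5667 [ 0.5027 -0.1821  0.1421] psi 152.27824036811418 [-4.2  1.8  0. ] [ 0.33  1.1  -0.2 ] 0.03420879986683435 [-0.35  0.35 -0.02  1.21 -0.    0.14]
```

Not at the stop yet, so I'll continue in small steps.

Request:
{"method": "drive_tool", "body": {
  "increments": [
    [[0, 0, 0], [0, 0, 1.5], 0],
    [[0, 0, 0], [0, 0, 1.5], 0],
    [[0, 0, 0], [0, 0, 1], 0],
    [[0, 0, 0], [0, 0, 0], 0]
  ]
}}

```text
clock: 11.9
eef_pos: [0.5027, -0.1822, 0.1422]
tool_rot: [0.206, 0.979, 0.0, -0.002]
ft_force: [-5.6, 1.4, -0.3]
grip_width: 0.0344
grasp_force: 61.4
```

```bash
python3 st.py
```

```text
11.9 [ 0.5027 -0.1822  0.1422] psi 156.2594377352017 [-5.6  1.4 -0.3] [ 0.35  1.09 -0.15] 0.03442503598811372 [-0.35  0.35 -0.02  1.21 -0.    0.07]
```

Request:
{"method": "drive_tool", "body": {
  "increments": [
    [[0, 0, 0], [0, 0, 1.5], 0],
    [[0, 0, 0], [0, 0, 1.5], 0],
    [[0, 0, 0], [0, 0, 0], 0]
  ]
}}

```text
clock: 12.15
eef_pos: [0.5026, -0.1823, 0.1422]
tool_rot: [0.18, 0.984, 0.0, -0.002]
ft_force: [-4.4, 0.6, -0.0]
grip_width: 0.0339
grasp_force: 61.4
```

```bash
python3 st.py
```

```text
12.15 [ 0.5026 -0.1823  0.1422] psi 159.2701185679832 [-4.4  0.6 -0. ] [ 0.29  1.15 -0.19] 0.03389610076345079 [-0.35  0.35 -0.02  1.21 -0.    0.01]
```

Request:
{"method": "drive_tool", "body": {
  "increments": [
    [[0, 0, 0], [0, 0, 1.5], 0],
    [[0, 0, 0], [0, 0, 1.5], 0],
    [[0, 0, 0], [0, 0, 0], 0]
  ]
}}

```text
clock: 12.4
eef_pos: [0.5026, -0.1824, 0.1422]
tool_rot: [0.154, 0.988, 0.0, -0.002]
ft_force: [-5.6, 0.5, 0.1]
grip_width: 0.0344
grasp_force: 61.4
```

```bash
python3 st.py
```

```text
12.4 [ 0.5026 -0.1824  0.1422] psi 162.26314866649673 [-5.6  0.5  0.1] [ 0.25  1.12 -0.23] 0.03435478768833446 [-0.35  0.35 -0.02  1.21 -0.   -0.04]
```

Request:
{"method": "drive_tool", "body": {
  "increments": [
    [[0, 0, 0], [0, 0, 1.5], 0],
    [[0, 0, 0], [0, 0, 1.5], 0],
    [[0, 0, 0], [0, 0, 0], 0]
  ]
}}

```text
clock: 12.65
eef_pos: [0.5026, -0.1825, 0.1421]
tool_rot: [0.129, 0.992, 0.0, -0.002]
ft_force: [-5.0, 1.2, 0.1]
grip_width: 0.0346
grasp_force: 61.4
```

```bash
python3 st.py
python3 - <<'E'
from h import *
s=camera("scene");np.savez("s5.npz",image=s["image"],K=s["K"],view=s["view"])
cv2.imwrite("pics/s5.png",cv2.resize(s["image"][200:350,200:350,::-1],(600,600),interpolation=cv2.INTER_CUBIC))
u=np.array([np.cos(np.radians(-22)),np.sin(np.radians(-22)),0]);v=np.array([-u[1],u[0],0])
for r in silhouettes("tray",s)[:2]: print(r["conf"],r["bbox"])
for e in(.1,.15,.166): print(e,[proj(np.array([.5045,-.1825,.0])+u*e+v*k*.063+np.array([0,0,z]),s).round(1) for k in(1,-1) for z in(.02,.082)])
E
```

```text
12.65 [ 0.5026 -0.1825  0.1421] psi 165.17847887739805 [-5.   1.2  0.1] [ 0.32  1.11 -0.69] 0.03464206076076885 [-0.35  0.35 -0.02  1.21 -0.   -0.09]
0.8 [250.9, 316.2, 308.8, 347.4]
0.1 [array([299.9, 316.6]), array([300.1, 297.3]), array([248.3, 323.9]), array([247.1, 304.5])]
0.15 [array([304.2, 331. ]), array([304.5, 311.5]), array([251.1, 338.7]), array([250. , 319.1])]
0.166 [array([305.7, 335.7]), array([306. , 316.2]), array([252.1, 343.6]), array([251., 324.])]
```

View pics/s5.png

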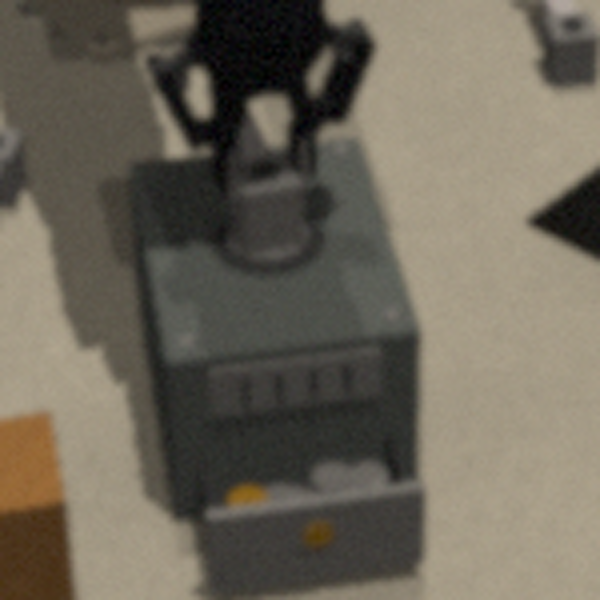

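The tray stands far out of the box with its coins showing, front at crop (315,540). The torque has jumped to 0.69 N m, so it's at the stop. I'll nudge 1.5° more to confirm, then back off half the play and lift.

Request:
{"method": "drive_tool", "body": {
  "increments": [
    [[0, 0, 0], [0, 0, 1.5], 0],
    [[0, 0, 0], [0, 0, 0], 0],
    [[0, 0, 0], [0, 0, 0], 0]
  ]
}}

```text
clock: 13.0
eef_pos: [0.5025, -0.1825, 0.1421]
tool_rot: [0.117, 0.993, 0.0, -0.002]
ft_force: [-4.2, 1.9, -0.9]
grip_width: 0.0346
grasp_force: 61.5
```

```bash
python3 st.py
```

```text
13.0 [ 0.5025 -0.1825  0.1421] psi 166.59436094056116 [-4.2  1.9 -0.9] [ 0.31  1.07 -0.94] 0.034618426977919683 [-0.35  0.35 -0.02  1.21 -0.   -0.11]
```

Request:
{"method": "drive_tool", "body": {
  "increments": [
    [[0.5, 0, 0], [0, 0, -3], 0],
    [[0.5, 0, 0], [0, 0, -3], 0],
    [[0, 0, 0], [0, 0, -3], 0],
    [[0, 0, 0], [0, 0, 0], 0]
  ]
}}

```text
clock: 13.33
eef_pos: [0.503, -0.1827, 0.1417]
tool_rot: [0.194, 0.981, -0.0, -0.003]
ft_force: [-5.9, 0.2, -1.5]
grip_width: 0.0348
grasp_force: 61.2
```

```bash
python3 st.py
```

```text
13.3333 [ 0.503  -0.1827  0.1417] psi 157.63285364968573 [-5.9  0.2 -1.5] [-0.03  1.31  0.03] 0.034770934307932606 [-0.35  0.35 -0.01  1.21 -0.    0.04]
```

Request:
{"method": "drive_tool", "body": {
  "increments": [
    [[-0.5, 0, 2], [0, 0, 0], 0],
    [[-0.5, 0, 3], [0, 0, 0], 0],
    [[0, 0, 4], [0, 0, 0], 0],
    [[0, 0, 4], [0, 0, 0], 0],
    [[0, 0, 0], [0, 0, 0], 0]
  ]
}}

```text
clock: 13.75
eef_pos: [0.5036, -0.1823, 0.1555]
tool_rot: [0.193, 0.981, 0.0, -0.001]
ft_force: [-6.0, 1.8, -4.6]
grip_width: 0.0344
grasp_force: 61.0
```

```bash
python3 st.py
```

```text
13.75 [ 0.5036 -0.1823  0.1555] psi 157.76922543514857 [-6.   1.8 -4.6] [ 0.5   1.42 -0.05] 0.03440744216301849 [-0.35  0.34  0.01  1.24  0.    0.04]
```

Request:
{"method": "drive_tool", "body": {
  "increments": [
    [[-0.5, 0, 5], [0, 0, 0], 0],
    [[0, 0, 6], [0, 0, 0], 0],
    [[0, 0, 8], [0, 0, 0], 0],
    [[0, 0, 12], [0, 0, 0], 0],
    [[0, 0, 15], [0, 0, 0], 0],
    [[0, 0, 10], [0, 0, 0], 0],
    [[0, 0, 0], [0, 0, 0], 0],
    [[0, 0, 0], [0, 0, 0], 0]
  ]
}}

```text
clock: 14.42
eef_pos: [0.5056, -0.1833, 0.2126]
tool_rot: [0.193, 0.981, -0.0, 0.002]
ft_force: [-0.5, 0.8, -5.4]
grip_width: 0.0341
grasp_force: 61.0
```

```bash
python3 st.py
python3 - <<'E'
from h import *
w=camera("wrist")
r=silhouettes("tray",camera("top"));print([(x["conf"],x["bbox"]) for x in r])
save(w,"w6.png")
E
```

```text
14.4167 [ 0.5056 -0.1833  0.2126] psi 157.76840707558398 [-0.5  0.8 -5.4] [ 0.02 -0.04 -0.03] 0.034120757970828614 [-0.35  0.31  0.12  1.37  0.    0.04]
[(0.76, [373.7, 171.5, 398.1, 192.3])]
```

View pics/w6.png

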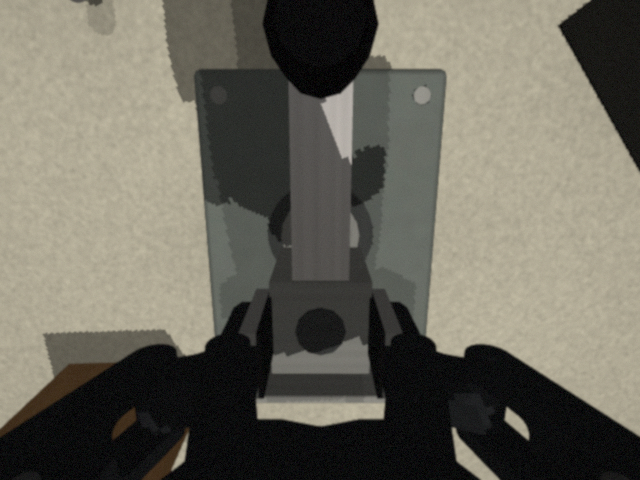

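The crank is held unchanged, button at (320,331), and it's off the stub. I'll carry it to the mat.

Request:
{"method": "drive_tool", "body": {
  "increments": [
    [[0, 15, 0], [0, 0, 0], 0],
    [[0, 30, 0], [0, 0, 0], 0],
    [[-1, 36, 0], [0, 0, 0], 0],
    [[-1, 36, 0], [0, 0, 0], 0],
    [[-1, 36, 0], [0, 0, 0], 0],
    [[-1, 36, 0], [0, 0, 0], 0],
    [[-1, 36, 0], [0, 0, 0], 0],
    [[0, 36, 0], [0, 0, 0], 0]
  ]
}}

```text
clock: 15.23
eef_pos: [0.4982, 0.0797, 0.2103]
tool_rot: [0.193, 0.981, -0.0, -0.001]
ft_force: [1.2, -0.5, -3.9]
grip_width: 0.0343
grasp_force: 61.0
```

Request:
{"method": "drive_tool", "body": {
  "increments": [
    [[0, 36, -10], [0, 0, 0], 0],
    [[0, 30, -20], [0, 0, 0], 0],
    [[0, 20, -30], [0, 0, 0], 0],
    [[0, 10, -30], [0, 0, 0], 0],
    [[0, 0, -30], [0, 0, 0], 0],
    [[0, 0, -30], [0, 0, 0], 0],
    [[0, 0, -20], [0, 0, 0], 0],
    [[0, 0, 0], [0, 0, 0], 0]
  ]
}}

```text
clock: 15.9
eef_pos: [0.4941, 0.1727, 0.0354]
tool_rot: [0.193, 0.981, -0.003, -0.005]
ft_force: [-0.4, -1.3, -5.1]
grip_width: 0.0343
grasp_force: 61.1
```

Request:
{"method": "drive_tool", "body": {
  "increments": [
    [[0, 0, -12], [0, 0, 0], 0],
    [[0, 0, -8], [0, 0, 0], 0],
    [[0, 0, 0], [0, 0, 0], 0],
    [[0, 0, 0], [0, 0, 0], 0]
  ]
}}

```text
clock: 16.23
eef_pos: [0.4993, 0.1741, 0.0215]
tool_rot: [0.193, 0.981, -0.0, -0.0]
ft_force: [0.8, -0.1, -4.4]
grip_width: 0.0342
grasp_force: 61.1
```

```bash
python3 st.py
```

```text
16.2333 [0.4993 0.1741 0.0215] psi 157.75461849192632 [ 0.8 -0.1 -4.4] [ 0.03 -0.03 -0.01] 0.03419495432842504 [ 0.34  0.45 -0.21  0.91 -0.    0.72]
```

Request:
{"method": "drive_tool", "body": {
  "increments": [
    [[0, 0, -5], [0, 0, 0], 0],
    [[0, 0, -3], [0, 0, 0], 0],
    [[0, 0, -2], [0, 0, 0], 0],
    [[0, 0, 0], [0, 0, 0], 0],
    [[0, 0, 0], [0, 0, 0], 0]
  ]
}}

```text
clock: 16.65
eef_pos: [0.4991, 0.1741, 0.0111]
tool_rot: [0.193, 0.981, -0.0, -0.0]
ft_force: [0.1, -0.0, -4.2]
grip_width: 0.0345
grasp_force: 61.3
```

Request:
{"method": "drive_tool", "body": {
  "increments": [
    [[0, 0, -1], [0, 0, 0], 0],
    [[0, 0, -1], [0, 0, 0], 0],
    [[0, 0, 0], [0, 0, 0], 0],
    [[0, 0, 0], [0, 0, 0], 0]
  ]
}}

```text
clock: 16.98
eef_pos: [0.4994, 0.1743, 0.0092]
tool_rot: [0.193, 0.981, 0.0, 0.0]
ft_force: [-0.5, 1.6, -4.1]
grip_width: 0.0345
grasp_force: 61.3
```

Request:
{"method": "drive_tool", "body": {
  "increments": [
    [[0, 0, -0.5], [0, 0, 0], 0],
    [[0, 0, 0], [0, 0, 0], 0],
    [[0, 0, 0], [0, 0, 0], 0]
  ]
}}

```text
clock: 17.23
eef_pos: [0.4996, 0.1742, 0.0091]
tool_rot: [0.193, 0.981, 0.0, 0.0]
ft_force: [0.4, 0.1, 1.1]
grip_width: 0.0345
grasp_force: 61.7
```

Request:
{"method": "drive_tool", "body": {
  "increments": [
    [[0, 0, -0.5], [0, 0, 0], 0],
    [[0, 0, 0], [0, 0, 0], 0],
    [[0, 0, 0], [0, 0, 0], 0]
  ]
}}

```text
clock: 17.48
eef_pos: [0.4996, 0.1742, 0.0091]
tool_rot: [0.193, 0.981, 0.0, 0.001]
ft_force: [-2.2, -1.4, 5.8]
grip_width: 0.0343
grasp_force: 62.3
```

The hub is on the mat. I'll release slowly, then back off straight up.

Request:
{"method": "drive_tool", "body": {
  "increments": [
    [[0, 0, 0], [0, 0, 0], 0.45],
    [[0, 0, 0], [0, 0, 0], 0.5],
    [[0, 0, 0], [0, 0, 0], 0.6],
    [[0, 0, 0], [0, 0, 0], 0.75],
    [[0, 0, 0], [0, 0, 0], 0.9],
    [[0, 0, 0], [0, 0, 0], 1],
    [[0, 0, 0], [0, 0, 0], 1],
    [[0, 0, 0], [0, 0, 0], 1]
  ]
}}

```text
clock: 18.15
eef_pos: [0.4992, 0.1742, 0.008]
tool_rot: [0.193, 0.981, -0.0, -0.0]
ft_force: [0.8, 0.7, 1.0]
grip_width: 0.0855
grasp_force: 0.0
```

Request:
{"method": "drive_tool", "body": {
  "increments": [
    [[0, 0, 5], [0, 0, 0], 1],
    [[0, 0, 15], [0, 0, 0], 1],
    [[0, 0, 30], [0, 0, 0], 1],
    [[0, 0, 38], [0, 0, 0], 1],
    [[0, 0, 38], [0, 0, 0], 1],
    [[0, 0, 38], [0, 0, 0], 1],
    [[0, 0, 20], [0, 0, 0], 1],
    [[0, 0, 0], [0, 0, 0], 1]
  ]
}}

```text
clock: 18.82
eef_pos: [0.5026, 0.1754, 0.1987]
tool_rot: [0.193, 0.981, 0.003, 0.005]
ft_force: [2.2, 0.4, 0.7]
grip_width: 0.0852
grasp_force: 0.0
```

```bash
python3 st.py
python3 - <<'E'
from h import *
w=camera("wrist");s=camera("scene")
o=np.vstack([s["image"][160:400,130:530],cv2.resize(w["image"],(400,300))])
cv2.imwrite("pics/end.png",o[:,:,::-1])
for r in silhouettes("tray",s)[:2]: print(r["conf"],r["bbox"])
E
```

```text
18.8167 [0.5026 0.1754 0.1987] psi 157.76403117941862 [2.2 0.4 0.7] [ 0.03 -0.03 -0.  ] 0.08523166956477282 [ 0.34  0.3   0.06  1.33 -0.    0.72]
0.7 [250.1, 315.6, 306.3, 348.5]
```

View pics/end.png

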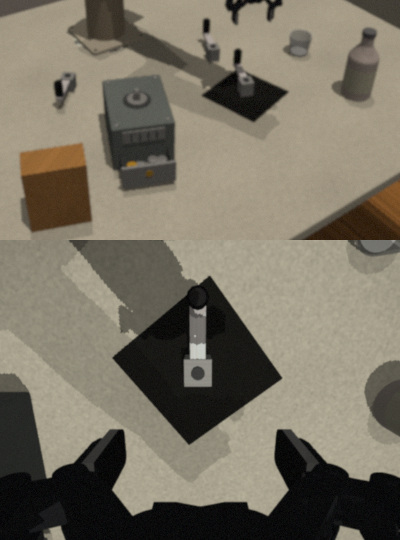

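The end view shows the crank upright on the mat (hub at 197,373), the tray fully out, and the bottle, carton and cup where they were. I'm handing it in.

```bash
python3 -c "
from workcell import *
print(job_done())"
```

```text
the job is handed in; nothing more can be done
None
```

The job is handed in at about 19 s on the clock: I wound the coin tray out to the spindle's hard stop with the crank, stood the crank back upright on the mat, and left the bottle, carton and cup untouched; no verdict came back.

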